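# Dock the meat probe and latch its keeper

## Robot

A 6-joint arm with a two-finger parallel gripper is mounted at the origin on the work surface. World frame = base frame: x ahead of the robot, y to its left, z up, the work surface at z = 0. Lengths are in mm, angles in rad, forces in N, time in s.
With the tool pointing down it reaches from about 350 to 800 mm from the base axis. Payload 7.3 kg.
Tool frame: the origin (TCP) lies midway between the tips of the shut fingers; the grasp point (between the pads) lies 19 mm behind it; z points along the fingers, y is the direction in which the jaws open and shut (so a half turn about z gives the same grasp; the last joint's range is limited). The gripper opens to 85 mm and grips with 20 to 120 N. Pads are 22 mm wide; open, the fingers measure 114 mm over their backs; the gripper's body (76 mm by 85 mm) begins 54 mm behind the grasp point. The pads swing forward as they close: fully open they stand 13 mm farther back than shut.
Start: joints at [-1.391, 0.342, 1.524, -0, 1.275, -0.146], TCP at [168.058, -497.397, 196.222] pointing down, gripper open.
Joint ranges: [-2.53, 2.53], [-0.77, 2.02], [0.04, 2.7], [-1, 4.14], [0.28, 2.66], [-3.11, 3.11]. Speed limits (rad/s): [2.57, 2.57, 3.14, 3.14, 3.14, 3.14].

## Interface

Orientations are given as [roll, pitch, yaw] about the fixed x, y, z axes, in that order (R = Rz(yaw) Ry(pitch) Rx(roll)).
In Python, from workcell import robot, hand, kinematics, sensors, viewer gives the robot as it stands. Calls block until the motion is done:
- robot.goto(position, orientation): joint-space move of the TCP to a pose.
- robot.line_to(position, orientation=None, speed=150, contact_N=None): straight line of the TCP; orientation=None keeps the orientation; speed is the mean speed in mm/s. With contact_N (N) it stops when the force on the tool has changed by that much, and returns True; else False.
- robot.move_joints(angles): joint-space move.
- hand.open_gripper() and hand.grasp(grasp_force=None): open the fingers fully, or close them until they stop; grasp_force is the grip in N (None keeps the last).
- robot.wait(seconds).
- kinematics.inverse_kinematics(position, orientation): joint angles nearest the present ones, or None.
- sensors.observe(): the state.
- viewer.capture(name): name is "scene" or "top"; returns (picture, depth): 480x640x3 uint8, red, green, blue; 480x640 float32, mm along the optical axis (not along the pixel's ray), 0 where there is no reading.
- viewer.camera_model(name): a dict with "K" (3x3 intrinsics, pixels), "rvec" (rotation vector, rad) and "tvec" (3), from world to camera coordinates, as OpenCV has them. Camera axes: x right, y down, z forward; pixel columns grow to the right and rows downward; lengths in mm; the calibration is good to about 2 mm. A picture is of the moment at which its call begins. camera_model takes no time and is no camera call.
A pose or a line that the arm cannot do raises robot.MotionError and nothing moves.
- robot.sign_off(): hands the job in, once; it reports no verdict.
The state is a dict: "time": time; "joints": joint angles; "dq": joint speeds; "joint_torque": joint torques, N m; "eef_pos": TCP position; "tcp_rot": TCP orientation; "contact_force": force on the tool from outside, world axes, zero at the start; "ft_torque": the same for the moment, N m; "width": finger opening in mm.
Only numpy, scipy, OpenCV 4.12 (cv2) and the standard library are available. Lean on these libraries where they do the work, as an engineer would, in place of code of your own. Each camera call takes 0.05 s, during which the arm holds its last target. There are 200 camera calls.

## Task

Put the round-headed meat probe back on charge: take it out of the white drying stand, slide its steel pin fully home into the opening of the wooden charging dock, then swing the dock's wooden keeper bar shut over it until it clicks past its catch. Leave the T-handled tester standing in the drying stand and the bowl, tostonera and slotted spoon where they are.

Things in the scene. Friction and masses are not known exactly. Their poses are not given: they have to be found in the camera images.
- probe: Wireless meat probe, loose, about 35 g: steel pin 7 mm in diameter and 55 mm long, pointed over its last 5 mm, below a plain round black head 18 mm in diameter, 30 mm tall (85 mm overall). Origin at the pin's tip, z along the pin up to the head. Starts upright in either hole of the drying stand, its head resting on the stand's top.
- probe_tip (a point): Tip of the probe's pin (the probe's origin).
- probe_head (a point): Centre of the top face of the probe's round head, 85 mm above the tip.
- tester: Bystander: cake tester with the same 55 mm pin, but a T handle: 14 mm of round neck below a crossbar 46 x 13 x 14 mm (top 28 mm above the stand). Stands upright in the other hole of the drying stand. Origin at the tip of its pin.
- stand: White ceramic drying stand, a block 70 (x) x 150 (y) x 75 mm high, fixed to the counter; origin at the centre of its underside. Two upright holes 11 mm wide at y = -45 and +45 mm each hold a pin loosely. Place and yaw vary; it may be on the left or the right, with the dock on the other side.
- dock: Wooden charging dock fixed to the counter: block 75 (x) x 190 (y) x 70 mm high, origin at the centre of its underside, opening in the middle of its top. Hinge post, 20 mm wide, at y = +65 mm; catch post with sprung ball (36 mm tall) and stop lug (44 mm tall) at y = -29 to -41 mm. The opening's -x and +x sides are clear: hold the probe with a finger on each of them.
- dock_hole (a point): Centre of the mouth of the dock's opening, on the dock's top face (70 mm above the counter): round upright hole 9 mm in diameter, 62 mm deep, its rim bevelled by 2.5 mm and set in a flush steel ring 23 mm wide. Axes as the dock's. Fully home, the probe's head rests on the top face and the tip is 55 mm below this point.
- keeper (a joint): Angle of the wooden keeper bar about its upright hinge, rad: 0 = shut (bar along the dock's -y, over the opening, against the stop lug), growing as it swings open towards the dock's -x side; 1.57 = along -x. Starts at 1.2 to 1.7, stays where left. From about 0.27 to 0.05 rad it rides over the sprung ball (about 2.5 N at the knob), then snaps to 0 and is held.
- keeper_hinge (a point): Point on the keeper's hinge axis, at the bar's top face (45 mm above the dock's top). The bar is 16 mm wide and 12 mm thick; its underside passes 3 mm above the head of a fully home probe and is blocked by one that is not home.
- keeper_knob (a point): Centre of the top of the round upright wooden knob near the bar's free end: 16 mm in diameter, standing 28 mm above the bar's top face, 130 mm from the hinge axis. Its centre moves on a level circle about the hinge; pinch it from above or push it.
- bowl: Bystander: white ceramic bowl 130 mm wide, 55 mm tall, loose, between the robot and the work. Origin at the centre of its underside.
- tostonera: Bystander: folded wooden tostonera, 230 x 90 x 38 mm, loose, on the left. Origin on its underside.
- spoon: Bystander: flat stainless slotted spoon, 270 mm long, 4 mm thick, loose, on the right. Origin on its underside.
There are look-alikes about, which are no part of the job. What is shaped like the dock but blue or green is not meant.

How it is judged:
By the outcome, as a careful person would: the job done as asked, in the order asked, and still so for the second after the job is handed in, with the robot touching nothing.
It also fails if it takes over 64 s, if anything falls off the work surface, if the arm or the gripper's body presses on something with over 40 N, if the wrist force passes 120 N, or if a joint passes its speed limit or range.

## Working session

There is one attempt and no reset: what is moved stays moved. The work goes in short steps, each a Python script; the robot and the scene stay as the last script left them, time stands still between calls to the robot, and variables do not carry over. Pictures are saved under pics/ and viewed, about 8 in all and at most 12, crops included, and the job is handed in when it is done.

```bash
ls; mkdir -p pics
cat > h.py <<'E'
import numpy as np, cv2
from workcell import robot, hand, kinematics, sensors, viewer
def cam(n):
    m=viewer.camera_model(n); K=np.array(m["K"],float); R=cv2.Rodrigues(np.array(m["rvec"],float))[0]; t=np.array(m["tvec"],float).reshape(3)
    return K,R,t
def ray(n,u,v,z):
    """pixel -> world point on plane z"""
    K,R,t=cam(n); c=-R.T@t; d=R.T@np.linalg.solve(K,[u,v,1.]); return c+d*(z-c[2])/d[2]
def proj(n,P):
    K,R,t=cam(n); q=K@(R@np.array(P,float)+t); return q[:2]/q[2]
def cloud(n,depth):
    K,R,t=cam(n); v,u=np.mgrid[:480,:640]; p=np.stack([u,v,np.ones_like(u)],-1)@np.linalg.inv(K).T*depth[...,None]
    return (p-t)@R
def save(name,img): cv2.imwrite("pics/"+name+".png",img[...,::-1])
E
python3 - <<'E'
from h import *
for n in("scene","top"):
    p,d=viewer.capture(n); save(n,p); np.savez("pics/"+n,p=p,d=d)
    K,R,t=cam(n); print(n,K[0,0],-R.T@t,R[2])
E
```

```text
pics
scene 596.4012737813296 [1084.30458401 -598.37911036 1201.72213058] [-0.37901102  0.4302894  -0.81926899]
top 457.2188100977123 [ 395.05974165  -13.22947059 1187.11478233] [ 0.1616933  -0.00739073 -0.98681338]
```

View pics/scene.png

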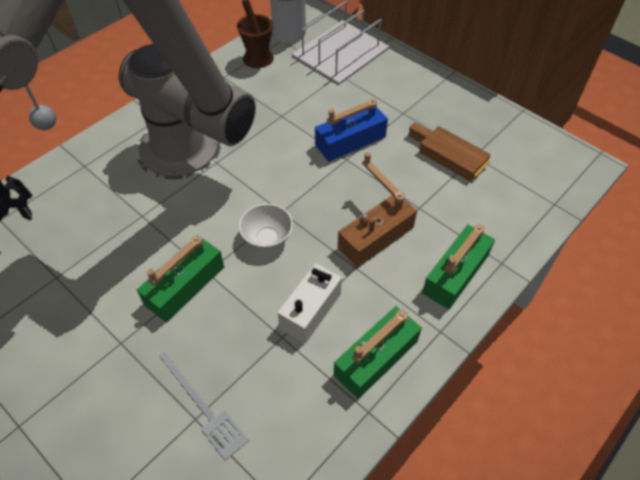

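View pics/top.png

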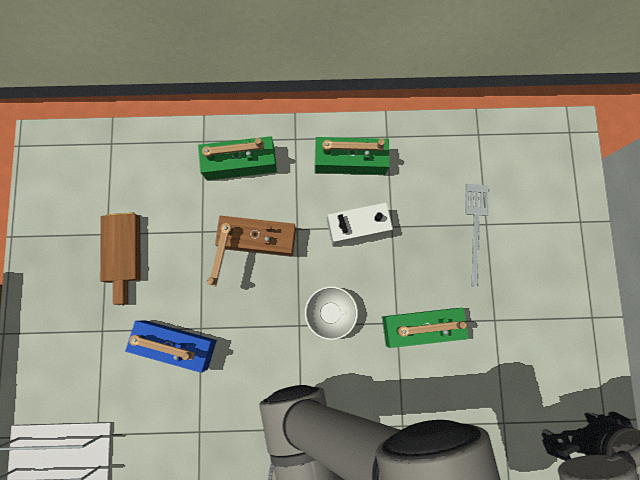

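Top view: the wooden dock is at about (256,236) with its ring at (256,234), hinge at (225,229) and knob at (211,282). The probe's round head is at (380,216), and the tester's T is at (344,224). Next I measure these and look at enlarged crops.

Run:
```python
from h import *
T=np.load("pics/top.npz");S=np.load("pics/scene.npz")
a=cv2.resize(T['p'][195:300,200:310],None,fx=5,fy=5,interpolation=cv2.INTER_CUBIC)
b=cv2.resize(T['p'][195:255,320:405],None,fx=5,fy=5,interpolation=cv2.INTER_CUBIC) # 425x300
c=np.zeros((600,800,3),np.uint8)
a=cv2.resize(a,(400,382));c[:382,:400]=a; b=cv2.resize(b,(400,282)); c[:282,400:]=b
s=cv2.resize(S['p'][145:265,330:425],(238,300),interpolation=cv2.INTER_CUBIC); c[300:,420:658]=s
save("crops",c)
for n,D in(("top",T),("scene",S)):
    W=cloud(n,D['d']); hsv=cv2.cvtColor(D['p'],cv2.COLOR_RGB2HSV)
    z=W[...,2]; reg=(W[...,0]>350)&(W[...,0]<750)&(abs(W[...,1])<350)
    white=reg&(abs(z-75)<6)&(hsv[...,1]<40)&(hsv[...,2]>150)
    brown=reg&(abs(z-70)<6)&(hsv[...,0]<20)&(hsv[...,1]>90)
    for nm,m,h in(("stand",white,75),("dock",brown,70)):
        k,l,st,ce=cv2.connectedComponentsWithStats(cv2.morphologyEx(m.astype(np.uint8),cv2.MORPH_CLOSE,np.ones((7,7))))
        for i in range(1,k):
            if st[i,4]<300: continue
            v,u=np.nonzero(l==i); P=np.array([ray(n,x,y,h)[:2] for x,y in zip(u,v)],np.float32)
            print(n,nm,st[i],cv2.minAreaRect(P), np.median(z[l==i]))
    # tall things
    for nm,m in(("head",reg&(z>85)&(hsv[...,2]<60)),("knob/bar",reg&(z>100)&(hsv[...,0]<20)&(hsv[...,1]>80))):
        k,l,st,ce=cv2.connectedComponentsWithStats(m.astype(np.uint8))
        for i in range(1,k):
            if st[i,4]>15: print(n,nm,st[i],ce[i].round(1),np.median(W[l==i],0).round(1),z[l==i].max().round(1))
```

```text
top stand [ 327  203   65   38 1450] ((621.5032958984375, -125.3806381225586), (70.29224395751953, 150.20718383789062), 10.028064727783203) 74.56588644177438Traceback (most recent call last):
  File "<stdin>", line 18, in <module>
  File "h.py", line 8, in ray
    K,R,t=cam(n); c=-R.T@t; d=R.T@np.linalg.solve(K,[u,v,1.]); return c+d*(z-c[2])/d[2]
          ~~~^^^
  File "h.py", line 4, in cam
    m=viewer.camera_model(n); K=np.array(m["K"],float); R=cv2.Rodrigues(np.array(m["rvec"],float))[0]; t=np.array(m["tvec"],float).reshape(3)
ValueError: time passes only in moves, steps and waits
```

View pics/crops.png

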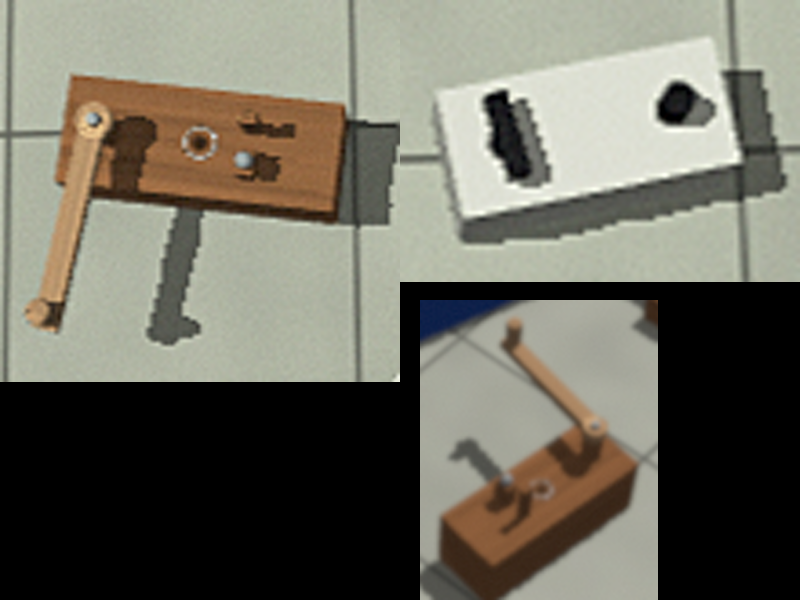

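The crops show the ring centre at about top (254.5,234.1), the hinge at (225.4,228.1), the knob top at (210.8,280.6) and the probe head at (379.2,216.9). In the scene view the ring is at (378.3,220.4). I'll refine these with masks.

```bash
sed -i 's/^def cam/from functools import lru_cache\n@lru_cache\ndef cam/' h.py
python3 - <<'E'
from h import *
T=np.load("pics/top.npz");S=np.load("pics/scene.npz")
for n,D in(("top",T),("scene",S)):
    W=cloud(n,D['d']); hsv=cv2.cvtColor(D['p'],cv2.COLOR_RGB2HSV)
    z=W[...,2]; reg=(W[...,0]>430)&(W[...,0]<690)&(abs(W[...,1])<250)
    white=reg&(abs(z-75)<6)&(hsv[...,1]<40)&(hsv[...,2]>150)
    brown=reg&(abs(z-70)<6)&(hsv[...,0]<20)&(hsv[...,1]>90)
    for nm,m,h in(("stand",white,75),("dock",brown,70)):
        k,l,st,ce=cv2.connectedComponentsWithStats(cv2.morphologyEx(m.astype(np.uint8),cv2.MORPH_CLOSE,np.ones((7,7))))
        for i in range(1,k):
            if st[i,4]<300: continue
            v,u=np.nonzero(l==i); P=np.array([ray(n,x,y,h)[:2] for x,y in zip(u,v)],np.float32)
            print(n,nm,st[i],np.array(cv2.boxPoints(cv2.minAreaRect(P))).round(1).tolist(),cv2.minAreaRect(P)[1:], np.median(z[l==i]))
    for nm,m in(("head",reg&(z>90)&(hsv[...,2]<60)),("knob/bar",reg&(z>122)&(hsv[...,0]<25)&(hsv[...,1]>60))):
        k,l,st,ce=cv2.connectedComponentsWithStats(m.astype(np.uint8))
        for i in range(1,k):
            if st[i,4]>8: print(n,nm,st[i],ce[i].round(1),np.median(W[l==i],0).round(1),z[l==i].max().round(1))
    # ring: bright low-sat near dock top
    u0,v0=(254.5,234.1) if n=="top" else (378.3,220.4)
    sub=hsv[int(v0)-9:int(v0)+10,int(u0)-9:int(u0)+10]; m=((sub[...,1]<70)&(sub[...,2]>90)).astype(np.uint8)
    v,u=np.nonzero(m); 
    if len(u): (cx,cy),ax,_=cv2.minAreaRect(np.stack([u,v],1).astype(np.float32)); print(n,"ring",cx+int(u0)-9,cy+int(v0)-9,ax,ray(n,cx+int(u0)-9,cy+int(v0)-9,70).round(1))
for nm,u,v,h in(("ring",254.5,234.1,70),("hinge",225.4,228.1,115),("knob",210.8,280.6,143),("head",379.2,216.9,105)): print(nm,ray("top",u,v,h).round(1))
print("scene ring",ray("scene",378.3,220.4,70).round(1))
E
```

```text
top stand [ 327  203   65   38 1450] [[573.7999877929688, -57.5], [600.0, -205.5], [669.2000122070312, -193.1999969482422], [643.0, -45.29999923706055]] ((70.29224395751953, 150.20718383789062), 10.028064727783203) 74.56588644177438
top dock [ 215  216   80   37 2086] [[547.7999877929688, 46.400001525878906], [623.0, 36.0], [648.7999877929688, 223.0], [573.5999755859375, 233.39999389648438]] ((188.77296447753906, 75.87016296386719), 82.15074157714844) 69.63248842310415
top head [375 213   8   8  47] [378.3 216.5] [ 627.9 -169.1  103.5] 107.4
top head [338 215  10  18  90] [342.5 223.6] [611.5 -81.7 101.9] 107.1
top knob/bar [207 277   8   8  46] [210.6 280.3] [481.1 226.8 141.4] 145.6
top ring 254.50000095367432 233.49999904632568 (8.485280990600586, 8.485280990600586) [599.6 135.1  70. ]
scene stand [ 277  263   65   65 1580] [[571.5, -58.5], [598.2999877929688, -207.10000610351562], [668.2999877929688, -194.60000610351562], [641.5999755859375, -45.900001525878906]] ((71.1316909790039, 151.02777099609375), 10.187555313110352) 75.48045657074076
scene dock [ 339  195   77   57 1869] [[546.2999877929688, 40.29999923706055], [625.4000244140625, 29.799999237060547], [650.9000244140625, 222.6999969482422], [571.7999877929688, 233.1999969482422]] ((194.52127075195312, 79.80152893066406), 82.44623565673828) 70.48939035655069
scene head [313 270  17  10  94] [321.  275.1] [616.4 -86.2 102.1] 107.8
scene head [296 301   6  10  46] [298.3 305.2] [ 630.9 -174.2  104.2] 109.5
scene knob/bar [364 152   7  11  51] [367.  156.7] [481.7 224.3 138. ] 149.0
scene ring 381.0 222.0 (2.8284270763397217, 0.0) [605.6 136.   70. ]
ring [598.1 135.1  70. ]
hinge [606.3 198.4 115. ]
knob [479.8 225.4 143. ]
head [ 625.9 -171.3  105. ]
scene ring [597.8 135.3  70. ]
```

```bash
cat >> h.py <<'E'
YAW=-0.137           # dock yaw
HOLE=np.array([598.3,135.0]); HINGE=np.array([606.8,198.9])
def down(yaw): return [np.pi,0,yaw]
def best_yaw(p,y):
    c=[]
    for k in(-1,0,1):
        q=kinematics.inverse_kinematics(list(p),down(y+k*np.pi))
        if q is not None: c.append((np.abs(np.array(q)-sensors.observe()["joints"]).max(),y+k*np.pi,q))
    return min(c,key=lambda e:e[0])
E
python3 - <<'E'
from h import *
o=sensors.observe(); print(o["time"],o["tcp_rot"],o["width"],o["contact_force"])
p=[628,-170.3,170]; a=best_yaw(p,np.pi/2+YAW); print(a)
b=best_yaw([*HOLE,200],np.pi/2+YAW); print(b)
yaw=b[1]
robot.goto(p,down(yaw)); 
print(robot.line_to([628,-170.3,81],speed=90,contact_N=8))
print(sensors.observe()["eef_pos"])
hand.grasp(40); o=sensors.observe(); print(o["time"],o["width"],o["contact_force"])
p,d=viewer.capture("top"); save("grasp",p[150:310,200:460].repeat(3,0).repeat(3,1))
E
```

```text
0.1 [-3.14017910e+00 -1.85656719e-04  3.25862473e-01] 85.17749962184149 [0.43625085 0.85004181 0.32858272]
(np.float64(1.008474595511738), 1.4337963267948965, array([-0.38249667,  0.59598121,  1.18100187,  0.        ,  1.36460957,
       -0.24549667]))
(np.float64(1.488006189327854), 1.4337963267948965, array([ 9.70349285e-02,  5.04351246e-01,  1.25676949e+00, -4.44089210e-16,
        1.38047192e+00,  2.34034929e-01]))
False
[ 628.47498164 -170.49911558   81.75873076]
4.0417 0.09257795343174148 [0.18005037 0.07659839 0.50126858]
```

View pics/grasp.png

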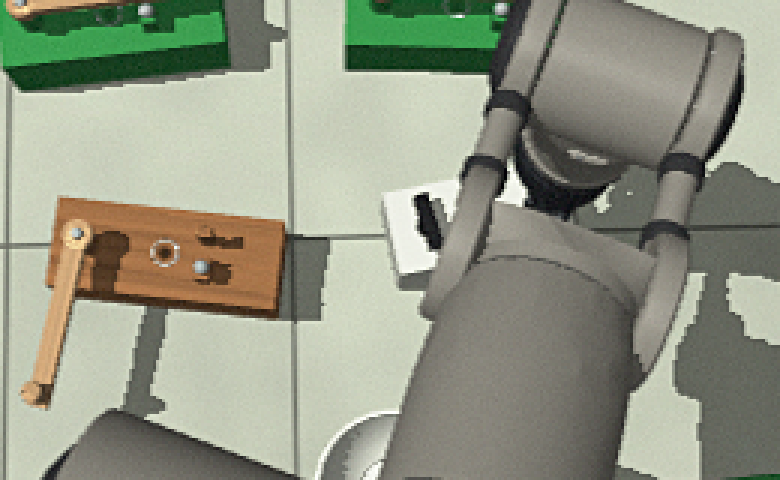

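The width is 0, so the grasp missed. The top view hides the head behind the arm, so I'll use the scene view.

Run:
```python
from h import *
p,d=viewer.capture("scene"); np.savez("pics/s2",p=p,d=d); save("miss",cv2.resize(p[220:370,230:400],None,fx=4,fy=4,interpolation=cv2.INTER_CUBIC))
o=sensors.observe(); print(o["eef_pos"],o["tcp_rot"],o["width"]); print(proj("scene",o["eef_pos"]),proj("scene",[628,-170,105]))
```

```text
[ 627.98492205 -170.31063925   80.98927084] [-3.14155508e+00  3.88362696e-06  1.43382637e+00] 0.08642542323906649
[298.51521649 308.01455897] [298.30560046 302.3465753 ]
```

View pics/miss.png

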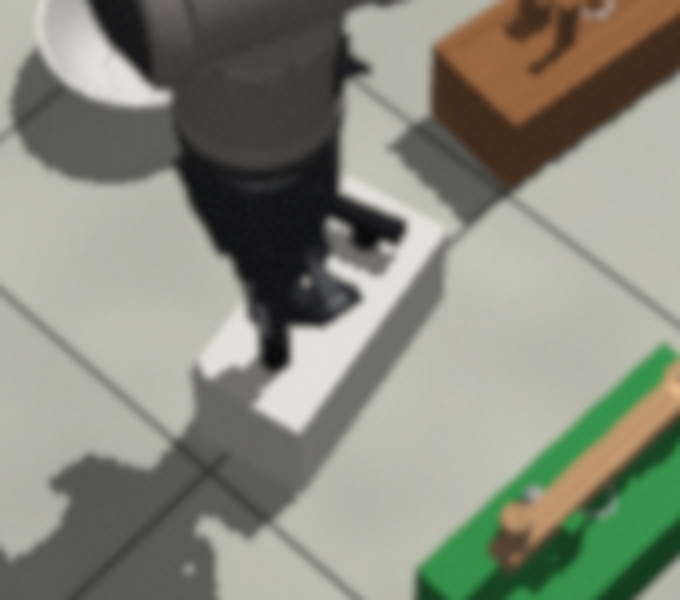

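The thing at crop (275,345) sits at the probe's hole. There is also a dark blob with a shiny spot at (330,300), which needs depth to identify.

Run:
```python
from h import *
D=np.load("pics/s2.npz"); W=cloud("scene",D['d'])
for cx,cy in((275,345),(275,358),(270,320),(280,290),(260,250),(330,300),(350,300),(312,270),(315,315),(340,290),(305,300),(230,200)):
    u,v=230+cx/4,220+cy/4; print((cx,cy),W[int(v),int(u)].round(0),D['p'][int(v),int(u)])
```

```text
(275, 345) [ 634. -177.  105.] [16 14 16]
(275, 358) [ 635. -178.   96.] [12 13 11]
(270, 320) [ 634. -179.  133.] [42 41 44]
(280, 290) [ 641. -176.  169.] [18 20 22]
(260, 250) [ 640. -187.  220.] [24 25 26]
(330, 300) [ 680. -182.  211.] [82 82 88]
(350, 300) [ 686. -175.  209.] [68 69 72]
(312, 270) [ 666. -178.  220.] [65 66 71]
(315, 315) [ 677. -190.  206.] [28 30 33]
(340, 290) [ 679. -172.  208.] [68 69 74]
(305, 300) [ 668. -186.  201.] [38 40 43]
(230, 200) [ 639. -204.  281.] [22 24 25]
```

The blob is just the gripper's outer knuckle, at z≈210. I'll lift slowly and check where the probe is.

Run:
```python
from h import *
robot.line_to([628,-170.3,200],speed=120)
o=sensors.observe(); print(o["time"],o["eef_pos"],o["width"],o["contact_force"])
p,d=viewer.capture("scene"); np.savez("pics/s3",p=p,d=d); save("lift",cv2.resize(p[200:350,230:400],None,fx=4,fy=4,interpolation=cv2.INTER_CUBIC))
print(proj("scene",o["eef_pos"]),proj("scene",[628,-170,105]))
```

```text
5.2833 [ 627.55087165 -170.13166107  198.99012858] 0.11567212122811965 [-0.12253675  0.09488116 -0.67721623]
[296.75894597 278.62878057] [298.30560046 302.3465753 ]
```

View pics/lift.png

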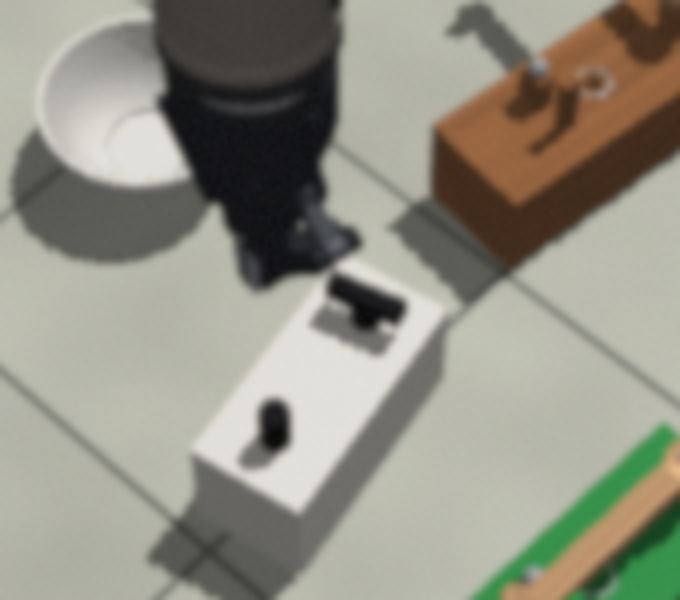

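The probe is still upright in its hole, at crop (275,425). The fingertips seem to end well above the reported TCP, so I'll measure them by depth.

Run:
```python
from h import *
D=np.load("pics/s3.npz"); W=cloud("scene",D['d'])
m=(np.hypot(W[...,0]-628,W[...,1]+170)<70)&(W[...,2]>130)
P=W[m]; s=np.argsort(P[:,2])[:25]; print(len(P)); print(P[s].round(0))
vv,uu=np.nonzero(m); print([(uu[i],vv[i]) for i in s[:25]])
h=(np.hypot(W[...,0]-628,W[...,1]+170)<25)&(W[...,2]>85)&(W[...,2]<120); vv,uu=np.nonzero(h); print("head",uu.min(),uu.max(),vv.min(),vv.max(),W[h].max(0).round(1),W[h].min(0).round(1))
o=sensors.observe(); print(o["joints"])
```

```text
8382
[[ 630. -179.  236.]
 [ 632. -178.  237.]
 [ 635. -173.  239.]
 [ 631. -182.  240.]
 [ 628. -182.  241.]
 [ 625. -181.  241.]
 [ 619. -181.  241.]
 [ 622. -181.  242.]
 [ 633. -178.  242.]
 [ 636. -179.  243.]
 [ 621. -180.  243.]
 [ 630. -181.  243.]
 [ 619. -180.  243.]
 [ 632. -180.  243.]
 [ 631. -179.  244.]
 [ 625. -181.  244.]
 [ 633. -178.  245.]
 [ 628. -182.  245.]
 [ 637. -171.  245.]
 [ 639. -173.  246.]
 [ 639. -171.  246.]
 [ 611. -175.  247.]
 [ 631. -182.  248.]
 [ 638. -178.  248.]
 [ 637. -180.  248.]]
[(np.int64(294), np.int64(272)), (np.int64(295), np.int64(272)), (np.int64(298), np.int64(271)), (np.int64(293), np.int64(272)), (np.int64(292), np.int64(271)), (np.int64(291), np.int64(270)), (np.int64(289), np.int64(268)), (np.int64(290), np.int64(269)), (np.int64(295), np.int64(271)), (np.int64(296), np.int64(272)), (np.int64(290), np.int64(268)), (np.int64(293), np.int64(271)), (np.int64(289), np.int64(267)), (np.int64(294), np.int64(271)), (np.int64(294), np.int64(270)), (np.int64(291), np.int64(269)), (np.int64(295), np.int64(270)), (np.int64(292), np.int64(270)), (np.int64(299), np.int64(269)), (np.int64(299), np.int64(270)), (np.int64(300), np.int64(269)), (np.int64(288), np.int64(262)), (np.int64(293), np.int64(270)), (np.int64(297), np.int64(271)), (np.int64(296), np.int64(271))]
head 294 302 299 310 [ 638.4 -162.   108.6] [ 618.3 -180.7   85. ]
[-3.82480165e-01  5.79019334e-01  1.13196701e+00 -7.84523062e-06
  1.43254377e+00 -2.45494814e-01]
```

The tips measure z≈238 against a reported TCP z of 199, so the fingers end about 38 mm short of the stated TCP. Laterally they agree. Touching the stand's top between the holes with the shut fingers will fix this offset exactly.

Run:
```python
from h import *
yaw=np.pi/2+YAW
robot.line_to([621,-126,75],speed=120)
r=robot.line_to([621,-126,15],speed=25,contact_N=4)
o=sensors.observe(); print(r,o["time"],o["eef_pos"],o["contact_force"],o["width"])
robot.line_to([621,-126,75],speed=120)
```

```text
True 7.9917 [ 620.95979777 -125.98034968   39.99531863] [-0.22466228 -0.394798    4.66407972] -0.07696105239041222
```

Contact came at a reported z of 40.0 on the 75 mm top, so the true tips are 35 mm above the reported TCP. That fits the camera estimate, and I'll command z = wanted − 35 from here on.

```bash
echo "DZ=35.0  # true fingertip z = commanded TCP z + DZ" >> h.py
python3 - <<'E'
from h import *
robot.line_to([628,-170.5,105],speed=150); hand.open_gripper()
r=robot.line_to([628,-170.5,79.5-DZ],speed=90,contact_N=8)
hand.grasp(45); o=sensors.observe(); print(r,o["time"],o["eef_pos"],o["width"],o["contact_force"])
if o["width"]>14:
    robot.line_to([628,-170.5,190-DZ],speed=120); robot.line_to([*HOLE,190-DZ],speed=180)
    o=sensors.observe(); print(o["time"],o["eef_pos"],o["width"])
    for n in("scene","top"):
        p,d=viewer.capture(n); np.savez("pics/h_"+n,p=p,d=d)
        if n=="scene": save("hold",cv2.resize(p[130:280,300:470],None,fx=4,fy=4,interpolation=cv2.INTER_CUBIC))
    print(proj("scene",[*HOLE,70]),proj("scene",[*HOLE,130]))
E
```

```text
False 11.1917 [ 628.17893863 -170.55270062   44.86215091] 16.760457646681335 [-0.43822682  0.06131988  2.5639104 ]
14.125 [598.44092607 134.14808048 154.97140306] 16.222555359100244
[378.38134475 220.57941434] [380.50809732 204.75755836]
```

View pics/hold.png

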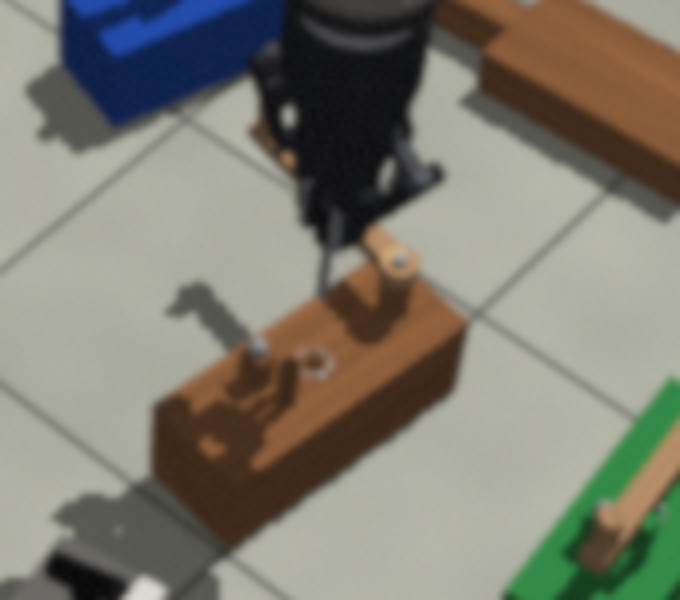

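The probe is held, with the pin pointing down at crop (322,293), very near the projected expectation of (322,299). I'll fit the pin's axis to check its tilt and offset.

Run:
```python
from h import *
p=np.load("pics/h_scene.npz")['p'].astype(int).mean(2)
for v in range(188,208):
    print(v,p[v,374:392].astype(int), proj("scene",[*HOLE,130+(204.76-v)/0.264])[0].round(1))
```

```text
188 [166 162 154 140 105  56  26  32  50  63  62  45  28  20  20  21  43  81] 382.9
189 [168 167 164 152 116  69  34  36  55  63  60  45  26  23  23  32  57  94] 382.8
190 [168 168 166 157 132  91  56  45  57  65  59  45  32  35  41  50  65  96] 382.6
191 [169 168 168 163 148 120  83  60  62  67  67  61  65  79  84  78  74  86] 382.5
192 [169 169 168 166 161 141 104  75  74  82  91  99 110 123 128 115  93  82] 382.3
193 [170 170 169 168 165 148 115  84  88 109 125 136 144 154 154 143 121  94] 382.2
194 [170 170 169 168 165 147 114  87 101 132 149 156 161 163 163 157 139 110] 382.0
195 [172 171 169 169 163 144 109  88 110 142 160 164 166 166 163 156 140 115] 381.9
196 [171 171 171 170 162 139 104  89 113 146 163 165 164 161 154 143 127 112] 381.8
197 [172 170 171 170 159 133  98  90 116 147 162 163 158 148 136 126 115 108] 381.6
198 [171 171 171 168 157 126  95  93 122 148 154 150 142 130 118 111 108 105] 381.5
199 [171 171 171 168 156 123  93  96 124 139 134 121 114 110 109 107 105 102] 381.3
200 [172 171 172 169 154 121  90  92 113 118 103  86  86  95 101 103 101 100] 381.2
201 [171 170 170 168 151 116  85  82  92  88  74  62  64  77  90  95  98  97] 381.0
202 [169 171 169 164 143 110  80  74  70  64  55  52  53  62  74  84  92  95] 380.9
203 [170 169 167 157 138 105  79  68  60  55  52  49  50  52  59  73  85  91] 380.8
204 [167 164 159 146 125 102  82  66  58  51  49  49  48  47  50  59  74  85] 380.6
205 [161 153 141 128 114 103  89  71  57  50  49  47  46  46  48  53  63  73] 380.5
206 [147 133 121 113 107 101  92  78  63  53  50  47  45  45  44  49  51  58] 380.3
207 [128 118 110 106 103 100  95  87  78  65  54  47  46  47  49  47  52  51] 380.2
```

The pin is upright and about 1 mm off in +y, well inside the bevel's capture. Inserting under guard.

Run:
```python
from h import *
x,y=HOLE[0],HOLE[1]+1.2
robot.line_to([x,y,102],speed=120); robot.wait(0.1)
def st(s):
    o=sensors.observe(); print(s,o["time"].__round__(2),o["eef_pos"].round(2),o["contact_force"].round(1),o["width"].round(2),o["ft_torque"].round(2))
st("above")
r=robot.line_to([x,y,60],speed=40,contact_N=7); st(("in",r))
if not r: r=robot.line_to([x,y,35],speed=25,contact_N=10); st(("home",r))
```

```text
Traceback (most recent call last):
AttributeError: 'float' object has no attribute 'round'
```

```bash
cat >> h.py <<'E'
def st(s):
    o=sensors.observe(); print(s,*[np.round(o[k],2) for k in("time","eef_pos","contact_force","width","ft_torque")])
E
python3 - <<'E'
from h import *
x,y=HOLE[0],HOLE[1]+1.2
st("above")
r=robot.line_to([x,y,60],speed=40,contact_N=7); st(("in",r))
if not r: r=robot.line_to([x,y,35],speed=25,contact_N=10); st(("home",r))
E
```

```text
above 14.92 [599.1  136.21 103.13] [ 0.45  0.42 -0.45] 16.43 [0.01 0.06 0.01]
('in', False) 16.12 [598.25 136.09  59.97] [ 0.5  -1.67 -1.7 ] 16.16 [-0.42 -0.1   0.02]
('home', True) 16.89 [598.54 135.89  39.81] [-0.62 -0.89  5.32] 16.47 [-0.11  0.1  -0.03]
```

The head seated at z 39.8, against 39.9 predicted for fully home. Now I release, retreat to above the knob and check the head's height.

```bash
cat >> h.py <<'E'
KN=np.array([480.4,226.1]); TH0=1.64
def arc(th):
    a=1.5*np.pi-th+YAW
    return HINGE+130*np.array([np.cos(a),np.sin(a)]), np.pi/2+YAW-th
E
python3 - <<'E'
from h import *
hand.open_gripper(); st("open")
o=sensors.observe(); e=o["eef_pos"]; robot.line_to([e[0],e[1],175-DZ],speed=130)
a=np.arctan2(*(KN-HINGE)[::-1]); th=(1.5*np.pi+YAW-a)%(2*np.pi); print("theta0",th,np.hypot(*(KN-HINGE)),arc(th))
c,y=arc(th)
robot.goto([*c,180-DZ],down(y)); st("above knob")
p,d=viewer.capture("scene"); np.savez("pics/k",p=p,d=d); save("knob",cv2.resize(p[130:280,300:470],None,fx=4,fy=4,interpolation=cv2.INTER_CUBIC))
W=cloud("scene",d); m=(np.hypot(W[...,0]-598,W[...,1]-135)<16)&(W[...,2]>80); print("head n",m.sum(),"z top",np.sort(W[m][:,2])[-8:].round(1),np.median(W[m],0))
E
```

```text
open 17.57 [598.46 135.15  39.43] [ 0.13 -0.16  0.49] 85.27 [ 0.02 -0.06  0.01]
theta0 1.6457539640375152 129.29346464535627 (array([479.70927623, 226.24863676]), np.float64(-0.21195763724261862))
above knob 20.11 [479.81 226.12 144.78] [-0.07  0.49 -0.16] 85.17 [0.04 0.01 0.03]
head n 72 z top [101.7 102.1 102.1 102.2 102.3 102.6 104.  104.3] [598.56736919 131.86133485  96.37472245]
```

View pics/knob.png

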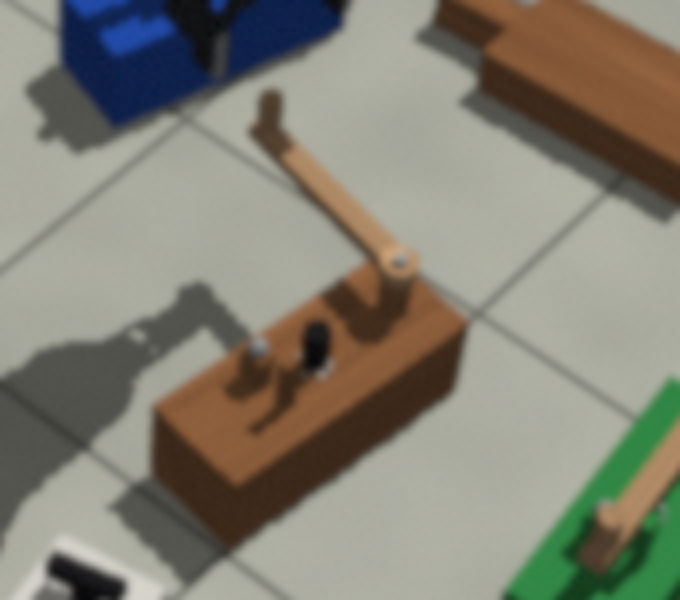

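The head stands on the ring at (315,345), with its top at about 101 mm against 100 nominal, so the probe is home. The knob is free, at (270,95). Now I pinch it and swing the bar.

Run:
```python
from h import *
th=1.646; z=121-DZ
c,y=arc(th)
r=robot.line_to([*c,z],speed=100,contact_N=8); st(("down",r))
if not r:
    hand.grasp(25); st("pinched")
    if sensors.observe()["width"]>10:
        for t in np.linspace(th,0.3,11)[1:]:
            c,y=arc(t); r=robot.line_to([*c,z],down(y),speed=90,contact_N=18)
            if r: st(("contact",t)); break
        st(t)
```

```text
('down', False) 20.9 [480.14 226.37  86.41] [ 0.23 -0.03  0.46] 85.56 [-0.03 -0.01  0.06]
pinched 21.54 [479.76 226.33  86.16] [-0.31  0.07  2.29] 14.59 [ 0.03  0.09 -0.05]
0.3 24.96 [551.21  81.65  85.99] [3.01 1.75 3.49] 15.17 [ 0.28 -0.34 -0.07]
```

Run:
```python
from h import *
z=121-DZ
for t in(0.2,0.1,0.0,-0.02):
    c,y=arc(t); r=robot.line_to([*c,z],down(y),speed=60,contact_N=25); st((t,r))
    if r: break
hand.open_gripper(); st("open")
e=sensors.observe()["eef_pos"]; robot.line_to([e[0],e[1],190-DZ],speed=120)
robot.goto([400,-250,220],down(np.pi/2+YAW-0.3)); st("away")
ims=[]
for n in("scene","top"):
    p,d=viewer.capture(n); np.savez("pics/e_"+n,p=p,d=d); ims.append(p)
a=cv2.resize(ims[0][130:330,260:460],(400,400),interpolation=cv2.INTER_CUBIC); b=cv2.resize(ims[1][170:330,200:400],(400,320),interpolation=cv2.INTER_CUBIC)
c=np.zeros((400,800,3),np.uint8); c[:,:400]=a; c[:320,400:]=b; save("end",c)
W=cloud("top",d); hsv=cv2.cvtColor(p,cv2.COLOR_RGB2HSV); m=(W[...,2]>122)&(W[...,0]>450)&(W[...,1]>0)&(W[...,1]<280)&(hsv[...,0]<25)&(hsv[...,1]>60)
v,u=np.nonzero(m); k=ray("top",u.mean(),v.mean(),143)[:2]; print(len(u),k,"theta",1.5*np.pi+YAW-np.arctan2(*(k-HINGE)[::-1])-2*np.pi)
```

```text
(0.2, False) 25.32 [563.46  76.58  86.11] [2.55 0.73 3.5 ] 14.75 [ 0.22 -0.45 -0.11]
(0.1, False) 25.69 [576.02  72.77  86.1 ] [2.61 0.71 4.73] 15.11 [ 0.23 -0.35 -0.14]
(0.0, False) 26.06 [588.8   70.21  86.02] [2.45 0.58 4.17] 14.94 [ 0.23 -0.42 -0.12]
(-0.02, False) 26.31 [590.05  69.99  85.85] [-0.98  1.73  5.37] 15.03 [ 0.22  0.34 -0.2 ]
open 26.99 [591.59  69.75  85.96] [ 0.52 -0.39  0.2 ] 85.18 [0.02 0.03 0.05]
away 29.12 [ 400.46 -249.44  219.71] [1.31 0.27 0.24] 85.08 [ 0.01  0.02 -0.02]
94 [704.08530377  94.41738587] theta -0.8867420489116506
```

View pics/end.png

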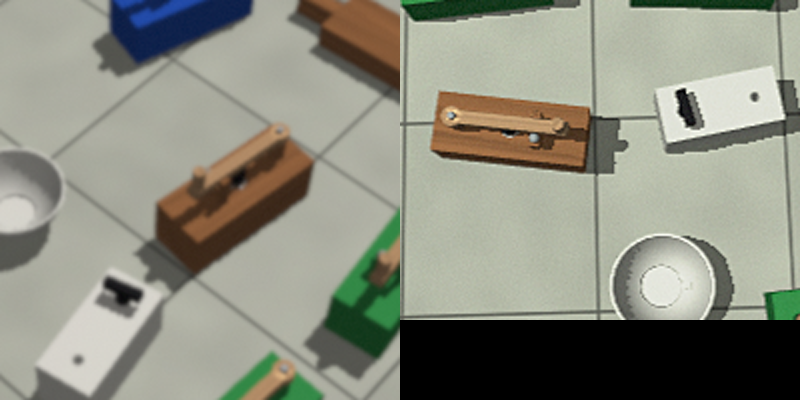

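The bar now lies over the opening, with the head under it, the tester still standing and the bowl in place. My knob mask also took in a green dock's knob, so I'll restrict it and re-measure.

Run:
```python
from h import *
for f,n in(("pics/top.npz","top"),("pics/e_top.npz","top"),("pics/e_scene.npz","scene")):
    D=np.load(f); p,d=D['p'],D['d']
    W=cloud(n,d); hsv=cv2.cvtColor(p,cv2.COLOR_RGB2HSV); m=(W[...,2]>124)&(W[...,2]<160)&(W[...,0]>450)&(W[...,0]<640)&(W[...,1]>0)&(W[...,1]<280)&(hsv[...,0]<25)&(hsv[...,1]>60)
    v,u=np.nonzero(m); k=np.median(W[m],0)[:2]; r=ray(n,u.mean(),v.mean(),138)[:2]
    print(n,len(u),k,r,[round(float((1.5*np.pi+YAW-np.arctan2(*(q-HINGE)[::-1])+1)%(2*np.pi)-1),3) for q in(k,r)],np.hypot(*(r-HINGE)))
print("shut knob expected",arc(0)[0]); st("")
```

```text
top 44 [481.14775948 226.78443673] [481.03757305 227.22831241] [1.652, 1.655] 128.91346445102144
top 44 [588.52371432  70.95675941] [589.29732442  70.99714713] [0.005, -0.001] 129.09486212004614
scene 58 [590.82282398  68.20054562] [590.57567494  67.68223057] [-0.015, -0.014] 132.21698732917616
shut knob expected [589.04566039  70.11807804]
 29.22 [ 400.6  -249.28  219.72] [ 0.57 -0.3  -0.23] 85.24 [-0.01 -0.01  0.  ]
```

The keeper reads 0.00 ± 0.015 rad, which is shut and past the 0.05–0.27 rad ball zone. The robot is clear of everything, so I'm handing in.

```bash
python3 -c "
from h import *
print(robot.sign_off())"
```

```text
the job is handed in; nothing more can be done
None
```

The job is handed in: the probe is fully home in the wooden dock and the keeper bar is shut over it. I signed off at about 29 s with the gripper empty and away from everything.

- **What went wrong:** The first grasp closed on air just above the head, because the fingertips end 35 mm short of the reported TCP. The camera depth suggested about 38 mm, and a light touch on the stand's top (4.7 N) gave 35 mm. I corrected for that and the second grasp held.
- **Probe:** Contact came at z = 39.8, against 39.9 predicted for fully home. The head's top measured about 101–102 mm, against 100 nominal.
- **Keeper:** The bar angle measured 0.00 rad from the top camera and −0.015 rad from the scene camera. That is past the catch, and the force at the knob reversed there as it would at the stop. I did not test separately that the catch holds.
- **Bystanders:** The tester still stands in the drying stand and the bowl looks unmoved. I did not re-check the tostonera and spoon in the last crops, but the arm never went near them.
- **Readings that disagreed:**
  - The gripper read about 16.4 mm on the 18 mm head and about 15 mm on the 16 mm knob.
  - My first final keeper reading was wrong because its mask included a green dock's knob. I fixed the mask and re-measured.

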